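Scrap the chipped carrier plates

TASK

Two of the four ceramic plates in the rack have lost an upper corner: scrap them one after the other through the slot in the bin's sloping top, keeping its sprung flap pushed open until the plate has dropped clear into the bin and letting it spring shut behind each. Then swing the rack's keeper bar down over the two sound plates, fully home, leaving those standing in their places and everything else on the table undisturbed.

Things in the scene. Friction and masses are not known exactly. Their poses are not given: they have to be found in the camera images.
- scrap_bin: grey closed metal bin, fixed, hollow, 182 deep x 174 wide; origin on the table right below the slot; x from its front to its back, z up. Front wall 61 mm ahead of the origin, 165 high; from there the flat top slopes up towards the back at 30 degrees to the horizontal for 156 mm; behind that, 74 mm behind the origin, a housing stands up to 292 high. Panels 4 mm, inner floor 5 mm above the table.
- slot_centre (a point): centre of the slot in the bin's sloping top, 200 mm above the table (axes as the bin). The slot measures 112 mm along the bin's y and 80 mm up and down the slope; straight in through it means 30 degrees from the vertical, downwards and towards the bin's back.
- slot_hinge_edge (a point): middle of the slot's upper edge, 40 mm up the slope from slot_centre; the flap hangs from a hinge along this edge
- flap (a joint): steel flap 108 x 77 x 3 mm that closes the slot, hinged along its upper edge; swings only inwards, lower edge down into the bin: 0 shut, 1.45 rad fully open. A spring shuts it: 3.5 N at its middle to start it, 0.2 N m wide open. It bears a plate's weight and may clamp a plate let go half-way: have the fingertips 40 to 50 mm in through the slot, between flap and plate, when letting go.
- rack: fixed grey plate rack, 200 (x) x 116 (y) mm, origin at the centre of its underside; x along the row of stations, z up. The plates stand on its 10 mm base at x = -67.5, -22.5, 22.5, 67.5 mm, guided by ribs and side walls at both ends (40 mm and more from the middle line), 59 mm high above the table, with about 2.5 mm play in thickness. Plate tops are 86 mm above the table.
- keeper (a joint): keeper: round steel bar, 10 mm thick, along the rack on two 62 mm arms hinged along the rack's left (+y) side. Stays where it is put (about 2 N to swing). 0: fully home, bar 5 mm over the plate tops, its axis 22 mm left of the rack's middle line and 96 mm above the table; grows as the bar swings up and out to the left, to 1.9 rad; starts at 1.4 to 1.85.
- keeper_grip (a point): middle of the rubber sleeve (13 mm diameter, 40 mm long) at the bar's front end, 120 mm before the rack's middle, clear of plates and rack; moves with the bar
- keeper_hinge (a point): fixed point on the keeper's hinge axis, level with the sleeve along the rack, 64 mm left of the rack's middle line and 50 mm above the table; the sleeve swings about it at 62 mm
- reject_1_centre (a point): chipped plate: white ceramic, 90 wide x 76 high x 9 mm thick, 0.12 to 0.2 kg, standing on edge in any station of the rack. Point mid-way across the 90 mm and 38 mm above its lower edge; x along its thickness, y along its width, z up. Its upper corner on its +y side is broken off along a slanting line from 17 mm off the middle on the top edge to 44 mm up the side (the rack's left side).
- reject_2_centre (a point): the other chipped plate, alike: white ceramic, 90 wide x 76 high x 9 mm thick, 0.12 to 0.2 kg, standing on edge in any station of the rack. Point mid-way across the 90 mm and 38 mm above its lower edge; x along its thickness, y along its width, z up. Upper +y corner broken off as on the first (this plate stands the other way round, so it lacks the rack's right-hand corner).
- sound_1_centre (a point): sound plate, all corners whole: white ceramic, 90 wide x 76 high x 9 mm thick, 0.12 to 0.2 kg, standing on edge in any station of the rack. Point mid-way across the 90 mm and 38 mm above its lower edge; x along its thickness, y along its width, z up. 
- sound_2_centre (a point): the other sound plate: white ceramic, 90 wide x 76 high x 9 mm thick, 0.12 to 0.2 kg, standing on edge in any station of the rack. Point mid-way across the 90 mm and 38 mm above its lower edge; x along its thickness, y along its width, z up. 
- tape_roll_centre (a point): bystander: roll of tape, 65 mm diameter, 12 mm high, lying flat, loose; point at its centre
- petri_dish_centre (a point): bystander: glass dish, 61 mm diameter, 14 mm high, loose; point at its centre
Things that resemble listed ones, but are neither listed nor needed, are in the scene too. Leave any yellow look-alike of the part that bears reject_2_centre alone.

How it is judged:
By the outcome, as a careful person would: the job done as asked, in the order asked, and still so for the second after the job is handed in, with the robot touching nothing.
It also fails if it takes over 72 s, if anything falls off the work surface, if the arm or the gripper's body presses on something with over 40 N, if the wrist force passes 120 N, or if a joint passes its speed limit or range.

ROBOT

A 6-joint arm with a two-finger parallel gripper is mounted at the origin on a cart in front of the work surface, level with it; the furniture and walls round the work are solid. World frame = base frame: x ahead of the robot, y to its left, z up, the work surface at z = 0. Lengths are in m, angles in rad, forces in N, time in s.
With the tool pointing down it reaches from about 0.3 to 0.825 m from the base axis. Payload 5.4 kg.
Tool frame: the origin (TCP) lies at the very end of the fingers, on their centre line; the grasp point (between the pads) lies 19 mm behind it; z points along the fingers, y is the line along which they close (so a half turn about z gives the same grasp; the last joint's range is limited). The gripper opens to 92 mm and grips with 3 to 60 N. Pads are 20 mm wide; open, the fingers measure 128 mm over their backs; the gripper's body (75 mm by 189 mm) begins 69 mm behind the grasp point.
Start: joints at [-1.532, 0.158, 1.597, -0, 1.386, -0.21], TCP at [0.142, -0.557, 0.215] pointing down, gripper open.
Joint ranges: [-2.91, 2.91], [-0.94, 2.29], [0.18, 2.7], [-1.29, 4.43], [0.17, 2.64], [-3, 3]. Speed limits (rad/s): [2.57, 2.57, 3.14, 3.14, 3.14, 3.14].

INTERFACE

Orientations are given as a rotation vector (axis times angle).
In Python, from workcell import bot gives the robot as it stands. Calls block until the motion is done:
- bot.goto(position, orientation): joint-space move of the TCP to a pose.
- bot.line_to(position, rot=None, max_speed=0.15): straight line of the TCP; rot=None keeps the orientation; max_speed is the mean speed in m/s.
- bot.set_joints(angles): joint-space move.
- bot.set_gripper(opening, newtons=None): opening from 0.0 (shut) to 1.0 (fully open); newtons is the grip in N (None keeps the last); returns when the fingers have stopped.
- bot.hold(seconds).
- bot.inverse_kinematics(position, orientation): joint angles nearest the present ones, or None.
- bot.read_camera(name): name is "side" or "top"; returns a dict with "pixels" (420x560x3 uint8, blue, green, red), "fx", "fy", "cx", "cy" (pixels), "R" (3x3) and "t" (3): a world point X has camera coordinates R X + t. Camera axes: x right, y down, z forward; pixel columns grow to the right and rows downward; lengths in m; the calibration is good to about 2 mm. A picture is of the moment at which its call begins. There is no depth.
A pose or a line that the arm cannot do raises bot.MotionError and nothing moves.
- bot.job_done(): hands the job in; it is judged then, once.
Readings, each from a call of its own:
- bot.current_clock(): time.
- bot.current_joints(): joint angles.
- bot.current_joint_vel(): joint speeds.
- bot.current_effort(): joint torques, N m.
- bot.current_ee_pos(): TCP position.
- bot.current_tool_rot(): TCP orientation.
- bot.current_contact_force(): force on the tool from outside, world axes, zero at the start.
- bot.current_ft_torque(): the same for the moment, N m.
- bot.current_opening(): opening from 0.0 (shut) to 1.0 (fully open).
- bot.current_grip_force(): force on a finger pad.
Only numpy, scipy, OpenCV 4.12 (cv2) and the standard library are available. Lean on these libraries where they do the work, as an engineer would, in place of code of your own. Each camera call takes 0.05 s, during which the arm holds its last target. There are 200 camera calls.

## Working session

There is one attempt and no reset: what is moved stays moved. The work goes in short steps, each a Python script; the robot and the scene stay as the last script left them, time stands still between calls to the robot, and variables do not carry over. Pictures are saved under pics/ and viewed, at most 10 in all, crops included, and the job is handed in when it is done.

```bash
mkdir -p pics; ls; python3 - <<'E'
from workcell import bot
import cv2,numpy as np
for n in("top","side"):
    c=bot.read_camera(n); cv2.imwrite(f"pics/{n}0.png",c["pixels"])
    R=np.array(c["R"]);t=np.array(c["t"]); print(n,c["fx"],c["cx"],c["cy"],"cam at",-R.T@t,"fwd",R[2])
print(bot.current_clock())
E
```

```text
pics
top 486.4829035407533 274.0286944143986 207.24287641086502 cam at [0.2629865  0.00297925 1.32405599] fwd [ 0.22681999  0.02320766 -0.97366015]
side 494.530547209903 279.82363278951493 205.8141219140044 cam at [0.59179346 1.07490722 0.78166686] fwd [-0.05032231 -0.85195546 -0.52119052]
0.1
```

View pics/top0.png

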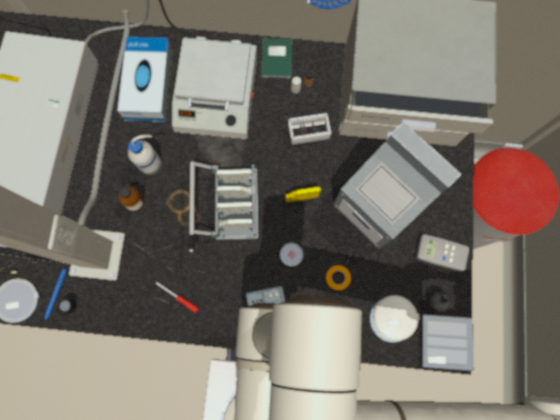

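View pics/side0.png

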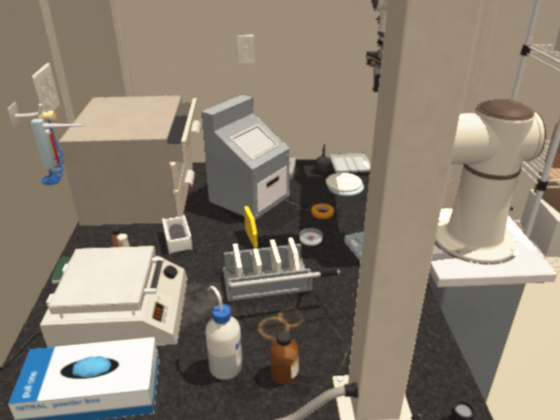

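The top view shows the rack at (225,203) with four plates at rows 175–224, the raised keeper bar on its left at (193,200), and the bin slot at (388,192). The yellow look-alike is at (303,193), the tape at (338,278) and the dish at (291,254). In the side view the plates are at (238,260), (257,260), (275,257) and (293,254), and the dark sleeve end is at (330,272). White candidates are these four plates, the yellow plate (out) and the white bowl at top (394,318) (out). I'll crop to choose.

```bash
python3 - <<'E'
import cv2,numpy as np
t=cv2.imread("pics/top0.png");s=cv2.imread("pics/side0.png")
f=lambda im,x,y,w,h,k:cv2.resize(im[y:y+h,x:x+w],None,fx=k,fy=k,interpolation=cv2.INTER_CUBIC)
a=f(t,180,155,90,95,4.2);b=f(s,215,230,130,75,3.2) 
c=f(t,330,115,135,135,2.9);d=f(s,195,90,110,130,2)
H=np.zeros((600,800,3),np.uint8)
for im,y,x in((a,0,0),(b,0,382)): H[y:y+im.shape[0],x:x+im.shape[1]]=im
c=f(t,330,120,135,130,1.5);H[402:402+195,0:c.shape[1]]=c
d=f(s,195,90,105,130,2.6);H[250:250+338,400:400+d.shape[1]]=d
cv2.imwrite("pics/crop1.png",H)
E
```

```text
(no output)
```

View pics/crop1.png

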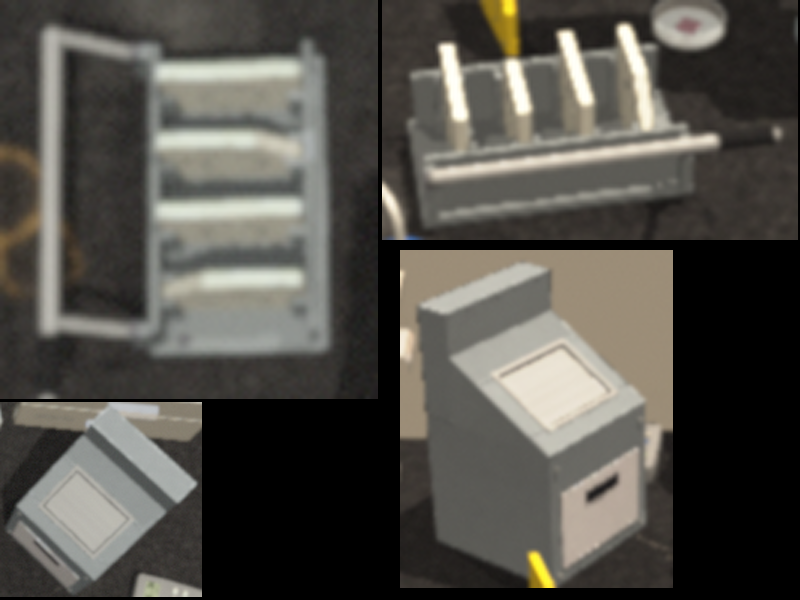

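The crops show the plates from the robot outwards. Station −67.5 lacks its left corner, so it is reject_1. Station −22.5 is whole, station +22.5 lacks its right corner (reject_2), and station +67.5 is whole. Next I'll measure by masks in both views.

```bash
cat > vis.py <<'E'
import numpy as np, cv2
from scipy.optimize import least_squares
def ray(c,p):
    R=np.array(c["R"]);t=np.array(c["t"])
    d=R.T@np.array([(p[0]-c["cx"])/c["fx"],(p[1]-c["cy"])/c["fy"],1]); return -R.T@t,d/np.linalg.norm(d)
def plane(c,p,z):
    o,d=ray(c,p); return o+d*(z-o[2])/d[2]
def tri(*cp):
    A=np.zeros((3,3));b=np.zeros(3)
    for c,p in cp:
        o,d=ray(c,p);M=np.eye(3)-np.outer(d,d);A+=M;b+=M@o
    X=np.linalg.solve(A,b)
    return X,[round(1e3*np.linalg.norm((np.eye(3)-np.outer(ray(c,p)[1],ray(c,p)[1]))@(X-ray(c,p)[0])),1) for c,p in cp]
def proj(c,X):
    q=np.array(c["R"])@X+np.array(c["t"]); return np.array([c["fx"]*q[0]/q[2]+c["cx"],c["fy"]*q[1]/q[2]+c["cy"]])
def comps(m,mn=30):
    return [k for k in cv2.findContours(m.astype(np.uint8),cv2.RETR_EXTERNAL,cv2.CHAIN_APPROX_NONE)[0] if len(k)>3 and cv2.contourArea(k)>mn]
E
python3 - <<'E'
from vis import *
from workcell import bot
C={n:bot.read_camera(n) for n in("top","side")}
np.set_printoptions(precision=3,suppress=True)
import pickle;pickle.dump(C,open("c0.pkl","wb"))
def roi(n,x0,y0,x1,y1,f):
    im=C[n]["pixels"].astype(int);m=f(im);k=np.zeros(m.shape,bool);k[y0:y1,x0:x1]=1;return m&k
warm=lambda im:(im[...,2]-im[...,0])
print("top plates")
for k in comps(roi("top",205,160,265,245,lambda i:(i.min(2)>165)),20): print(cv2.boundingRect(k),cv2.boxPoints(cv2.minAreaRect(k)).round(1).tolist(), plane(C["top"],cv2.minAreaRect(k)[0],.086))
print("side plates")
for k in comps(roi("side",225,230,315,275,lambda i:(i.min(2)>140)),15): k=k[:,0];print(len(k),"topmost",k[k[:,1].argmin()],"bottom",k[k[:,1].argmax()])
for n,b in(("top",(355,155,425,225)),("side",(225,115,285,165))):
    im=C[n]["pixels"]; cx,cy=((388,192),(252,140))[n=="side"]; print(n,"flap",im[cy,cx],"bin near",im[cy-22,cx-22] if n=="side" else im[190,350])
    for k in comps(roi(n,*b,lambda i:warm(i)>5),100):
        print(cv2.contourArea(k),cv2.approxPolyDP(cv2.convexHull(k),4,True)[:,0].tolist())
E
```

```text
top plates
(221, 219, 31, 5) [[221.0, 219.0], [251.0, 219.0], [251.0, 223.0], [221.0, 223.0]] [0.505 0.127 0.086]
(217, 202, 35, 6) [[216.89999389648438, 203.0], [250.89999389648438, 201.60000610351562], [251.10000610351562, 206.0], [217.10000610351562, 207.39999389648438]] [0.548 0.137 0.086]
(217, 186, 35, 7) [[216.8000030517578, 189.89999389648438], [217.1999969482422, 184.5], [251.1999969482422, 186.8000030517578], [250.89999389648438, 192.1999969482422]] [0.591 0.143 0.086]
(217, 170, 35, 5) [[217.0, 170.0], [251.0, 170.0], [251.0, 174.0], [217.0, 174.0]] [0.636 0.148 0.086]
side plates
40 topmost [255 248] bottom [258 266]
55 topmost [233 244] bottom [238 268]
52 topmost [270 240] bottom [277 263]
95 topmost [289 238] bottom [286 272]
54 topmost [306 233] bottom [312 244]
top flap [176 184 185] bin near [158 161 156]
1906.5 [[380, 163], [418, 197], [393, 223], [356, 189]]
side flap [209 225 232] bin near [103 109 110]
2788.0 [[284, 115], [284, 164], [228, 164], [225, 115]]
```

```bash
python3 - <<'E'
from vis import *
import pickle
C=pickle.load(open("c0.pkl","rb"));T,S=C["top"],C["side"]
np.set_printoptions(precision=4,suppress=True)
# plate row: sides lines
for u in(217,251.5): a,b=plane(T,(u,172),.086),plane(T,(u,204.5),.086);print(u,a,b,"yaw",np.degrees(np.arctan2(*(a-b)[1::-1])))
for tp,sp in(((251.2,171),(233,243.7)),((251.2,203),(270,239.7)),((251.2,220),(289,237.7))): print("far corner",*tri((T,tp),(S,sp)))
Q={}
for n,b,th in(("top",(355,155,425,226),168),("side",(225,115,290,168),185)):
    im=C[n]["pixels"];x0,y0,x1,y1=b;m=np.zeros(im.shape[:2],bool);m[y0:y1,x0:x1]=(im[y0:y1,x0:x1].min(2)>th)
    m=cv2.morphologyEx(m.astype(np.uint8),cv2.MORPH_OPEN,np.ones((3,3)))
    k=max(comps(m),key=cv2.contourArea);h=cv2.convexHull(k);q=cv2.approxPolyN(h,4)[0] if hasattr(cv2,"approxPolyN") else None
    print(n,cv2.contourArea(k),q.tolist());Q[n]=q
def order(q,k): # sort by angle
    c=q.mean(0);return q[np.argsort(np.arctan2(*(q-c).T[::-1]))]
qt,qs=order(Q["top"],0).astype(float),order(Q["side"],0).astype(float)
for r in range(4):
    X=[tri((T,a),(S,b)) for a,b in zip(qt,np.roll(qs,r,0))]
    e=sum(sum(x[1]) for x in X)
    print(r,e)
    if e<60: print(np.array([x[0] for x in X]),[x[1] for x in X])
# sleeve: dark vs black table; bar ends
for z in (.09,.11): print("bar ends",plane(T,(191.5,163),z),plane(T,(191.5,235),z))
E
```

```text
217 [0.6313 0.1933 0.086 ] [0.5431 0.1817 0.086 ] yaw 7.520849850768466
251.5 [0.6409 0.1021 0.086 ] [0.5526 0.0919 0.086 ] yaw 6.594844633430884
far corner [0.6458 0.1032 0.0842] [np.float64(1.6), np.float64(1.6)]
far corner [0.5573 0.0931 0.0853] [np.float64(0.6), np.float64(0.6)]
far corner [0.5113 0.0879 0.0858] [np.float64(0.1), np.float64(0.1)]
top 1190.5 [[413, 199], [392, 218], [360, 189], [382, 168]]
side 648.5 [[276, 145], [252, 159], [233, 140], [257, 128]]
0 226.0
1 17.4
[[ 0.597  -0.174   0.1743]
 [ 0.6461 -0.2175  0.213 ]
 [ 0.5766 -0.2936  0.2159]
 [ 0.5284 -0.2536  0.1797]] [[np.float64(1.5), np.float64(1.5)], [np.float64(1.4), np.float64(1.4)], [np.float64(1.5), np.float64(1.5)], [np.float64(4.3), np.float64(4.3)]]
2 238.60000000000002
3 251.0
bar ends [0.6478 0.2635 0.09  ] [0.4554 0.2357 0.09  ]
bar ends [0.6416 0.2593 0.11  ] [0.4523 0.232  0.11  ]
```

```bash
cat > h.py <<'E'
import numpy as np
from scipy.spatial.transform import Rotation as Ro
from workcell import bot
from vis import *
np.set_printoptions(precision=3,suppress=True)
YR=np.radians(6.8); RC=np.array([.5696,.1395,0]); ex=np.array([np.cos(YR),np.sin(YR),0]); ey=np.array([-ex[1],ex[0],0]); ez=np.array([0,0,1.])
rack=lambda x,y,z:RC+x*ex+y*ey+z*ez
YB=np.radians(-40.7); SC=np.array([.5862,-.2342,.1985]); bx=np.array([np.cos(YB),np.sin(YB),0])
n_in=.5*bx-np.cos(np.pi/6)*ez; up=np.cos(np.pi/6)*bx+.5*ez
def rv(y,z): 
    y,z=y/np.linalg.norm(y),np.array(z); return Ro.from_matrix(np.c_[np.cross(y,z),y,z]).as_rotvec()
def slot(d,s=0): return SC+d*n_in+s*up
RP=lambda g:rv(g*ex,-ez)      # plate grasp
RS=lambda g:rv(g*up,n_in)     # slot insertion
RK=lambda g:rv(g*ey,-ez)      # keeper
def st(m): print(m,"t",round(bot.current_clock(),2),"F",np.array(bot.current_contact_force()),"open",round(bot.current_opening(),3),"grip",round(bot.current_grip_force(),1),"p",np.array(bot.current_ee_pos()))
E
python3 - <<'E'
from h import *
from vis import *
for g in(1,-1):
    for nm,p,r in(("way",[.3,-.25,.40],RP(g)),("way2",[.40,.1,.36],RP(g)),("hi",rack(-.0675,0,.30),RP(g)),("lo",rack(-.0675,0,.046),RP(g)),("hi2",rack(.0225,0,.30),RP(g)),("pre",slot(-.1),RS(g)),("in",slot(.045),RS(g)),("k0",rack(-.12,.1115,.071),RK(g)),("k1",rack(-.12,.022,.077),RK(g))):
        q=bot.inverse_kinematics(p,r); print(g,nm,p,None if q is None else np.array(q))
import pickle;C=pickle.load(open("c0.pkl","rb"))
print([proj(C["top"],slot(0,0)),proj(C["side"],slot(0,0)),proj(C["top"],rack(-.12,.1115,.09)),proj(C["side"],rack(-.12,.1115,.09)),proj(C["side"],rack(-.0675,-.045,.086))])
E
```

```text
1 way [0.3, -0.25, 0.4] [-1.007 -0.386  1.737 -0.     1.791 -1.125]
1 way2 [0.4, 0.1, 0.36] [-0.05  -0.334  1.775  0.     1.7   -0.169]
1 hi [0.503 0.132 0.3  ] [ 0.023 -0.032  1.629  0.     1.544 -0.096]
1 lo [0.503 0.132 0.046] [ 0.023  0.219  1.888  0.     1.034 -0.096]
1 hi2 [0.592 0.142 0.3  ] [ 0.037  0.204  1.378  0.     1.559 -0.081]
1 pre [ 0.548 -0.202  0.285] [-0.501 -0.234  1.924 -0.129  0.941  0.258]
1 in [ 0.603 -0.249  0.16 ] [-0.532  0.071  1.896 -0.145  0.663  0.27 ]
1 k0 [0.437 0.236 0.071] [ 0.251  0.123  1.94   0.     1.078 -1.438]
1 k1 [0.448 0.147 0.077] [ 0.06   0.049  2.007 -0.     1.086 -1.629]
-1 way [0.3, -0.25, 0.4] [-1.007 -0.386  1.737  0.     1.791  2.016]
-1 way2 [0.4, 0.1, 0.36] [-0.05  -0.334  1.775  0.     1.7    2.973]
-1 hi [0.503 0.132 0.3  ] None
-1 lo [0.503 0.132 0.046] None
-1 hi2 [0.592 0.142 0.3  ] None
-1 pre [ 0.548 -0.202  0.285] [-0.501 -0.234  1.924 -0.129  0.941 -2.883]
-1 in [ 0.603 -0.249  0.16 ] [-0.532  0.071  1.896 -0.145  0.663 -2.872]
-1 k0 [0.437 0.236 0.071] [ 0.251  0.123  1.94  -0.     1.078  1.703]
-1 k1 [0.448 0.147 0.077] [ 0.06   0.049  2.007 -0.     1.086  1.512]
[array([386.454, 193.775]), array([254.758, 141.905]), array([190.384, 241.948]), array([327.815, 273.801]), array([290.31 , 237.321])]
```

```bash
cat >> h.py <<'E'
OP=.027/.092
def pick(x):
    bot.set_gripper(OP,25)
    bot.goto(rack(x,0,.17),RP(1)); bot.line_to(rack(x,0,.046),max_speed=.15); st("at plate")
    bot.set_gripper(0,12); bot.set_gripper(0,30); st("gripped")
    bot.line_to(rack(x,0,.20),max_speed=.2); st("lifted")
E
python3 - <<'E'
from h import *
bot.goto([.3,-.25,.40],RP(1)); bot.goto([.40,.1,.36],RP(1)); pick(-.0675)
cv2.imwrite("pics/lift1.png",np.hstack([bot.read_camera(n)["pixels"][120:330,150:450] for n in("top","side")]))
E
```

```text
at plate t 5.92 F [1.203 0.328 0.39 ] open 0.296 grip 0.0 p [0.504 0.132 0.047]
gripped t 6.54 F [-0.946  0.389  4.993] open 0.097 grip 30.0 p [0.503 0.132 0.047]
lifted t 7.46 F [-0.737  0.445 -1.528] open 0.099 grip 30.0 p [0.501 0.131 0.198]
```

View pics/lift1.png

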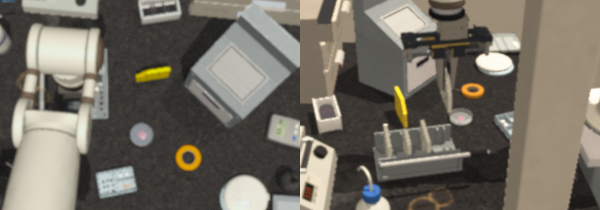

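The picture shows the chipped plate held at about (447,95) in the right half. Three plates are still in the rack, and nothing else has moved. Next is the insertion.

```bash
cat >> h.py <<'E'
def scrap(x,ds=0):
    bot.line_to(rack(x,0,.30),max_speed=.25); bot.goto(slot(-.10,ds),RS(1)); st("pre")
    bot.line_to(slot(-.03,ds)); 
    for d in(-.01,.01,.03,.045):
        bot.line_to(slot(d,ds),max_speed=.08); st(d)
E
python3 - <<'E'
from h import *
scrap(-.0675)
cv2.imwrite("pics/in1.png",np.hstack([cv2.resize(bot.read_camera(n)["pixels"][y:y+150,x:x+150],None,fx=2.6,fy=2.6) for n,x,y in(("top",320,110),("side",180,60))]))
E
```

```text
pre t 9.36 F [-0.358 -0.322 -1.811] open 0.097 grip 30.0 p [ 0.548 -0.201  0.285]
-0.01 t 10.38 F [-1.638  3.031  0.378] open 0.091 grip 30.0 p [ 0.582 -0.231  0.207]
0.01 t 10.78 F [-3.166  1.252 -2.53 ] open 0.097 grip 30.0 p [ 0.589 -0.237  0.188]
0.03 t 11.18 F [-1.629  1.477 -5.304] open 0.098 grip 30.0 p [ 0.596 -0.243  0.171]
0.045 t 11.52 F [-1.862  2.303 -5.382] open 0.098 grip 30.0 p [ 0.603 -0.248  0.158]
```

View pics/in1.png

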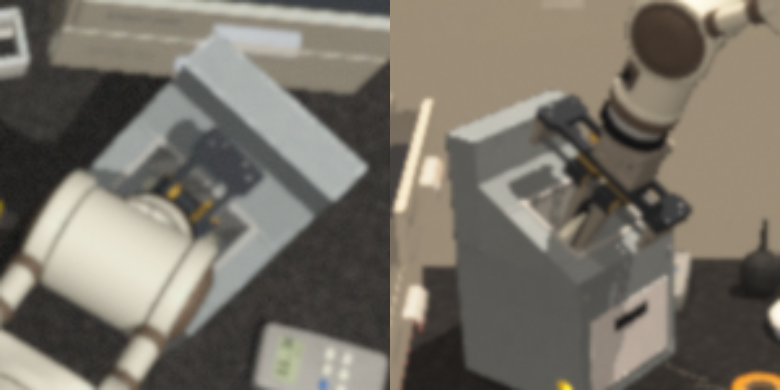

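The fingers and plate are inside the slot with the flap open, and forces are small. I'll release, wait for the drop, and withdraw.

```bash
cat >> h.py <<'E'
def release(ds=0):
    bot.set_gripper(.036/.092,20); st("opened"); bot.hold(.8); st("dropped")
    bot.line_to(slot(-.10,ds),max_speed=.15); st("out"); bot.goto(slot(-.16),RS(1))
E
python3 - <<'E'
from h import *
release()
bot.goto([.45,0,.33],RP(1)); bot.hold(.2)
cv2.imwrite("pics/out1.png",np.hstack([cv2.resize(bot.read_camera(n)["pixels"][y:y+150,x:x+150],None,fx=2.6,fy=2.6) for n,x,y in(("top",320,110),("side",180,60))]))
st("end")
E
```

```text
opened t 12.18 F [-2.557  2.606 -4.729] open 0.388 grip 2.5 p [ 0.603 -0.249  0.159]
dropped t 12.98 F [-3.155  2.554 -5.889] open 0.392 grip 2.6 p [ 0.603 -0.249  0.16 ]
out t 14.1 F [ 0.754 -0.202 -0.49 ] open 0.394 grip 0.0 p [ 0.548 -0.202  0.285]
end t 15.53 F [-0.25  -0.359  0.163] open 0.394 grip 0.0 p [ 0.45 -0.    0.33]
```

View pics/out1.png

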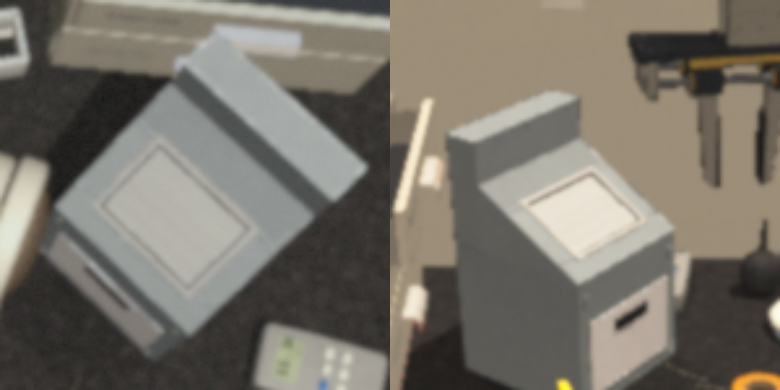

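The flap is shut, the fingers are empty, and the plate is in the bin. Now the second reject, at station +22.5.

```bash
python3 - <<'E'
from h import *
pick(.0225); scrap(.0225); release(); bot.goto([.42,.1,.33],RP(1)); bot.hold(.2)
im=[bot.read_camera(n)["pixels"] for n in("top","side")]
cv2.imwrite("pics/out2.png",np.hstack([im[0][110:330,170:450],im[1][60:280,190:370]]))
st("end")
E
```

```text
at plate t 17.86 F [-0.156 -0.009  0.581] open 0.294 grip 0.0 p [0.593 0.142 0.047]
gripped t 18.48 F [-1.23   0.328  5.282] open 0.097 grip 30.0 p [0.593 0.142 0.047]
lifted t 19.4 F [-0.828 -0.1   -2.148] open 0.094 grip 30.0 p [0.591 0.142 0.198]
pre t 21.24 F [-0.368 -0.025 -2.718] open 0.099 grip 30.0 p [ 0.549 -0.201  0.285]
-0.01 t 22.26 F [-2.004  2.934  0.365] open 0.098 grip 30.0 p [ 0.582 -0.231  0.207]
0.01 t 22.66 F [-2.635  2.832 -2.394] open 0.094 grip 30.0 p [ 0.589 -0.237  0.188]
0.03 t 23.06 F [-2.17   1.36  -5.868] open 0.097 grip 30.0 p [ 0.596 -0.243  0.171]
0.045 t 23.4 F [-2.063  2.043 -5.863] open 0.095 grip 30.0 p [ 0.603 -0.248  0.158]
opened t 23.97 F [-3.202  1.867 -5.688] open 0.392 grip 2.5 p [ 0.603 -0.249  0.159]
dropped t 24.77 F [-2.695  3.157 -5.754] open 0.39 grip 2.5 p [ 0.603 -0.249  0.16 ]
out t 25.88 F [-1.037  0.133  0.033] open 0.391 grip 0.0 p [ 0.548 -0.202  0.285]
end t 27.66 F [-0.683 -0.193  0.079] open 0.39 grip 0.0 p [0.42 0.1  0.33]
```

View pics/out2.png

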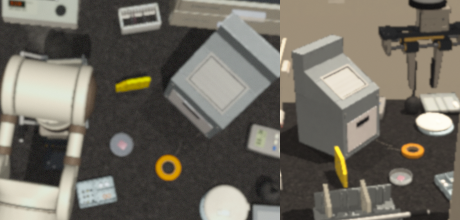

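The flap is shut again and two sound plates remain at (333,195) and (365,195). Now the keeper.

```bash
cat >> h.py <<'E'
PH=np.arctan2(.046,-.042)
def kp(th,dz=0): return rack(-.12,.064+.0623*np.cos(PH-th),.05+.0623*np.sin(PH-th)-.019+dz)
E
python3 - <<'E'
from h import *
th0=1.61
bot.goto(kp(th0,.10),RK(1)); bot.line_to(kp(th0)); st("at sleeve")
bot.set_gripper(0,8); st("grip")
for th in np.linspace(th0,0.1,12)[1:]:
    bot.line_to(kp(th),max_speed=.06)
    F=np.array(bot.current_contact_force())
    print(round(th,2),F)
    if np.linalg.norm(F)>30: print("stop");break
st("end")
im=[bot.read_camera(n)["pixels"] for n in("top","side")]
cv2.imwrite("pics/k1.png",np.hstack([cv2.resize(im[0][150:260,150:270],(360,330)),cv2.resize(im[1][210:320,200:340],(420,330))]))
E
```

```text
at sleeve t 29.63 F [ 0.877 -0.074 -0.023] open 0.39 grip 0.0 p [0.438 0.236 0.072]
grip t 30.11 F [ 0.65  -0.949  0.347] open 0.138 grip 8.0 p [0.438 0.236 0.072]
1.47 [0.958 1.103 2.49 ]
1.34 [0.07  3.884 6.532]
1.2 [-2.016  4.847  9.384]
1.06 [-1.462  1.659  7.568]
0.92 [0.761 0.842 7.392]
0.79 [ 0.963 -0.438  4.497]
0.65 [ 2.755 -0.171  3.705]
0.51 [3.401 0.197 0.85 ]
0.37 [ 4.531  0.09  -0.774]
0.24 [ 3.255 -0.255 -0.005]
0.1 [ 2.751  0.142 -0.733]
end t 33.32 F [ 2.751  0.142 -0.733] open 0.139 grip 8.0 p [0.447 0.151 0.081]
```

View pics/k1.png

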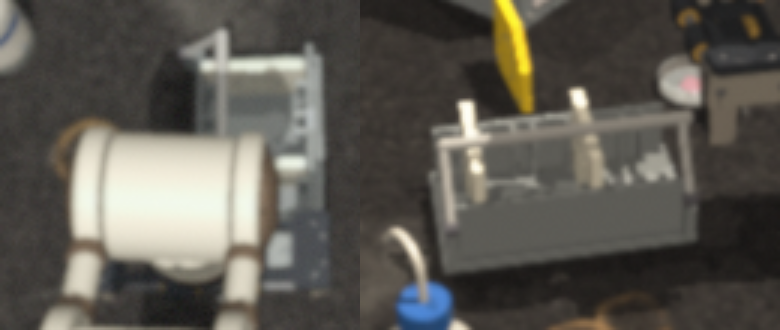

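The bar is almost home above the two standing plates. I'll finish onto the stop while watching the force.

```bash
python3 - <<'E'
from h import *
bot.set_gripper(0,20)
tg=-np.sin(PH)*ey+0*ez  # tangent (increasing phi): (-sin,cos)
tg=-np.sin(PH)*ey+np.cos(PH)*ez
for th in np.arange(.06,-.2,-.025):
    bot.line_to(kp(th),max_speed=.04); F=np.array(bot.current_contact_force()); print(round(th,3),F,"along",round(F@tg,1))
    if F@tg<-12: break
bot.hold(.2); st("pressed"); 
p=np.array(bot.current_ee_pos()); d=p-RC; print("rack y,z of axis",d@ey,p[2]+.019)
bot.set_gripper(.036/.092,20); st("open")
bot.line_to(p+.13*ez); bot.goto([.30,-.05,.40],RK(1)); bot.hold(.2)
im=[bot.read_camera(n) for n in("top","side")]
import pickle;pickle.dump(im,open("c1.pkl","wb"))
for c in im: print([proj(c,rack(x,.022,.096)) for x in(-.12,.0,.08)])
cv2.imwrite("pics/k2.png",np.hstack([cv2.resize(im[0]["pixels"][150:260,170:290],(390,358)),cv2.resize(im[1]["pixels"][210:320,220:340],(390,358))]))
st("end")
E
```

```text
0.06 [0.601 2.025 1.46 ] along -2.4
0.035 [-1.018  1.906  3.196] along -3.6
0.01 [-0.399  2.652  2.148] along -3.4
-0.015 [-4.399  6.49   7.301] along -10.1
-0.04 [-7.556  9.292 14.542] along -17.3
pressed t 35.08 F [-8.627  9.285 15.365] open 0.138 grip 20.0 p [0.448 0.147 0.077]
rack y,z of axis 0.02199674088396204 0.09567481263852076
open t 35.61 F [ 0.773 -0.641  0.172] open 0.391 grip 0.0 p [0.448 0.145 0.075]
[array([225.096, 241.088]), array([225.501, 195.547]), array([225.761, 166.263])]
[array([318.007, 247.723]), array([267.249, 253.294]), array([232.503, 257.108])]
end t 38.12 F [-0.457 -0.272 -0.325] open 0.391 grip 0.0 p [ 0.3   -0.05   0.399]
```

View pics/k2.png

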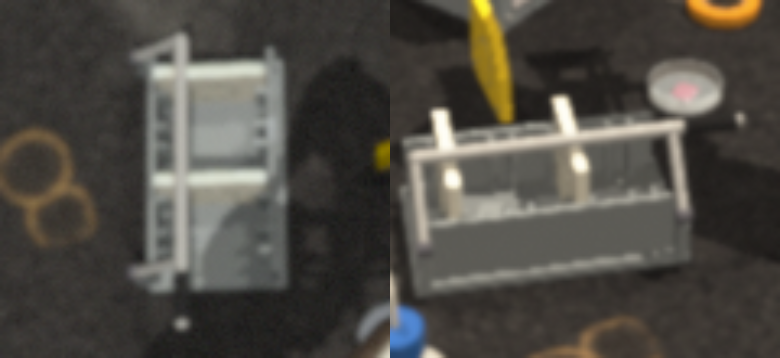

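The bar rests on its stop: 22.0 mm left and 95.7 mm high measured, and in the top view it sits at column 225 as predicted. Both sound plates are standing in place.

```bash
python3 -c "
from workcell import bot
print(bot.job_done(), bot.current_clock())"
```

```text
the job is handed in; nothing more can be done
the job is handed in; nothing more can be done
```

I scrapped both chipped plates through the slot, with the flap seen shut after each, swung the keeper bar fully home over the two standing sound plates, and handed the job in at about 38 s; nothing else appeared disturbed in the pictures.

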